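# Sweep the loose wheels into the bay with the straightedge

### The arm

A 7-joint arm with a two-finger parallel gripper is mounted at the origin on the work surface. World frame = base frame: x ahead of the robot, y to its left, z up, the work surface at z = 0. Lengths are in m, angles in degrees, forces in N, time in s.
With the tool pointing down it reaches from about 0.35 to 0.9 m from the base axis. Payload 8.1 kg.
Tool frame: the origin (TCP) lies midway between the tips of the shut fingers; the grasp point (between the pads) lies 19 mm behind it (tcp_to_grasp is the z of the grasp point in the tool frame, in m); z points along the fingers, y is the line along which they close (so a half turn about z gives the same grasp; the last joint's range is limited). The gripper opens to 92 mm and grips with 3 to 60 N. Pads are 19 mm wide; open, the fingers measure 130 mm over their backs; the gripper's body (75 mm by 190 mm) begins 47 mm behind the grasp point.
Start: joints at [-78.129, 24.895, 1.432, 90.138, -0.665, 64.973, -4.303], TCP at [0.191, 0.595, 0.206] pointing down, gripper open.
Joint ranges: [-149.89, 149.89], [-25.12, 119.58], [-72.63, 75.52], [4.76, 147.25], [-75.54, 255.54], [6.69, 114.76], [-157.13, 157.13]. Speed limits (degrees/s): [127.2, 127.2, 172.46, 172.46, 180, 180, 180].

### API

Orientations are given as [roll, pitch, yaw] about the fixed x, y, z axes, in that order (R = Rz(yaw) Ry(pitch) Rx(roll)).
In Python, from station import sense, camera, camera_model, hand_in, search_frame, landmark_of, tcp_to_grasp gives the robot as it stands. The module is installed in compiled form; this text tells all that it offers.
- The arm moves only by the tool play_rows, never from a script. Its argument "deltas" is a list of rows, each an object with "travel": the shift along the tool's x, y, z scaled (see below), a list of three; "dr": the turn, a rotation vector about the tool's x, y, z scaled (see below), a list of three. A call has exactly 8 rows; each row is the pose to reach, as a shift and turn from the pose commanded when the call began, along the tool's axes at that moment, turning the shorter way round; what a row does not reach only later rows make up. The controller multiplies each number of a shift by 150 mm and each number of a turn by 180 degrees. A row lasts 1/8 s, in which the tool goes at most 62.5 mm and 10.7 degrees, less where a joint would pass 70% of its speed; a pose out of reach is approached as far as the arm can. A call with a number of a shift or a turn outside -1 to 1 is refused whole. A call with a gripper value outside its range is refused whole. "hand" is the opening, from -1 (shut) to 1 (fully open), so that 0 is half open, set as the call begins (left out, the last holds). The fingers move at their own pace and stop on an object; "force" is the grip in N (left out, the last holds). Time passes only in rows, so rows that repeat a pose let the fingers close, or fill a call up. It gives the time, the measured TCP pose, the force, the opening and the grip force at its end, in the units of the state.
- sense(): the state, without advancing time (a new reading comes with each control period).
- camera(name): name is "side" or "top" or "wrist"; returns the picture (384x512x3 uint8, red, green, blue); there is no depth.
- camera_model(name): a dict with "fx", "fy", "cx", "cy" (pixels), "world_to_cam" (4x4, takes a point from world to camera coordinates); the wrist camera has in their place "mount" (4x4, takes a point from camera to tool coordinates, whose origin is the TCP and whose axes are the flange's). Camera axes: x right, y down, z forward; pixel columns grow to the right and rows downward; lengths in m; the calibration is good to about 2 mm. A picture is of the moment at which its call begins: read the wrist's pose just before it. camera_model takes no time and is no camera call.
- hand_in(): hands the job in; it is judged then, once.
Trained networks look in the newest picture that a camera, given by its name, has taken for a name from the list of things; names that differ only in an ending like _2 or _b are one class to them, and where a whole thing is asked for, a point or a joint stands for the part that bears it (a point fixed in the world has none). Each returns a list of dicts, best first, with "conf" (0 to 1); they miss things now and then, are a little off and sometimes report something else, mostly with a low value. They report only what shows in the picture. A call takes as long as a camera call. They do not tell look-alikes from the thing itself.
- search_frame(thing, camera): "rect" ([centre column, centre row, width, height] in pixels, round what is visible of it).
- landmark_of(thing, camera): "uv" ([column, row] in pixels: a listed point, or the origin of a listed thing).
The state is a dict: "clock": time; "qpos": joint angles; "qd": joint speeds; "effort": joint torques, N m; "eef_pos": TCP position; "tcp_rot": TCP orientation; "ft_force": force on the tool from outside, world axes, zero at the start; "ft_torque": the same for the moment, N m; "finger_gap": opening from 0.0 (shut) to 1.0 (fully open); "grip_force": force on a finger pad.
Only numpy, scipy, OpenCV 4.12 (cv2) and the standard library are available. Lean on these libraries where they do the work, as an engineer would, in place of code of your own. Each camera call takes 0.05 s, during which the arm holds its last target. There are 200 camera calls.

### The job

Pick up the straightedge by its grip and use it to gather the three loose robot wheels into one close group in front of the open mouth of the aluminium bay, then push them into the bay together, so that no wheel goes in while another is left behind, until all three are wholly inside. Keep the wheels flat on the bench and move them only with the straightedge, never with the gripper, and leave everything else on the bench where it is. Finish with the straightedge standing upright on the bench outside the bay, a hand's breadth clear of its mouth.

Things in the scene. Friction and masses are not known exactly. Their poses are not given: they have to be found in the camera images.
- straightedge: The straightedge: a slotted aluminium profile 30 mm wide (its x), 160 mm long (its y), 30 mm high, standing on the bench, with a black grip centred on top: 26 mm thick (along x), 70 mm long (along y), from 30 to 75 mm above the bench. Both long faces are straight and push equally well. Mass about 0.3 kg. Origin: centre of its underside; z up.
- bay_mouth (a point): Mouth of the bay, a U of three aluminium bars 12 mm thick, 30 mm high, fixed to the bench; open front, no sill. Inside 204 mm wide, 200 mm deep. This point: on the bench, mid-mouth, level with the front ends of the side bars (rounded, 16 mm across, reaching 2 mm further). x points into the bay (roughly world +y), y along the mouth. The wheels lie up to 450 mm before it.
- wheel_a: A loose robot-car wheel lying flat: black tyre disc 64 mm across, 26 mm thick, about 70 g, grey hub face up. Origin: centre of its underside; z up.
- wheel_b: A loose robot-car wheel lying flat: black tyre disc 64 mm across, 26 mm thick, about 70 g, grey hub face up. Origin: centre of its underside; z up.
- wheel_c: A loose robot-car wheel lying flat: black tyre disc 64 mm across, 26 mm thick, about 70 g, grey hub face up. Origin: centre of its underside; z up.
- bottle: Bystander among the wheels: a white plastic bottle, 58 mm across and 100 mm high, standing. Origin: centre of its underside.
- io_box: Bystander beside the lane: flat grey interface box 70 mm (x) by 100 mm (y), 30 mm high. Origin: centre of its underside.
- mug: Bystander beside the lane: white mug, 76 mm across, 90 mm high, handle reaching about 35 mm beyond it at its +y. Origin: centre of its underside.
- multimeter: Bystander: black multimeter lying flat, 160 mm (x) by 80 mm (y), 42 mm high with its dial. Origin: centre of its underside.
- tape_roll: Bystander: cardboard-brown roll of tape lying flat, 100 mm across, 45 mm high. Origin: centre of its underside.
- gearmotor: Bystander: yellow gearmotor, 65 mm by 22 mm, 19 mm high, with a shaft reaching 30 mm out at +x. Origin: centre of its underside.
Mind the look-alikes: they are no part of the job. Leave any purple look-alike of the straightedge alone.

How it is judged (in metres and radians):
On the way, in this order (a step that is already met when the one before it is completed fails the run):
1. the three wheels form one close group (every two centres less than 150 mm apart), none of them yet wholly in the bay (horizontal distance between wheel_a and wheel_b below 0.15 m and horizontal distance between each of wheel_a, wheel_b and wheel_c below 0.15 m and x of each of wheel_a, wheel_b, wheel_c in the frame of bay_mouth below 0.026 m), for 0.05 s.
2. all three wheels are inside the bay (x of wheel_a in the frame of bay_mouth between 0.026 and 0.2 m and y of wheel_a in the frame of bay_mouth between -0.09 and 0.09 m and x of wheel_b in the frame of bay_mouth between 0.026 and 0.2 m and y of wheel_b in the frame of bay_mouth between -0.09 and 0.09 m and x of wheel_c in the frame of bay_mouth between 0.026 and 0.2 m and y of wheel_c in the frame of bay_mouth between -0.09 and 0.09 m), for 0.2 s.
At the end, for the whole second after the job is handed in: All three wheels at rest inside the bay, each centre at least 26 mm past the mouth line and between the side bars; the straightedge released, at rest, standing upright (within 0.1 rad) on the bench outside the bay, its centre at least 55 mm before the mouth line (all of step 2 and linear speed of each of wheel_a, wheel_b, wheel_c, straightedge below 0.02 m/s and height (world z) of straightedge below 0.006 m and angle between straightedge's own z axis and vertical below 0.1 rad and x of straightedge in the frame of bay_mouth below -0.055 m); the robot touches nothing.
It fails at once if a wheel is wholly in the bay while another is left more than 150 mm before the mouth ((x of wheel_a in the frame of bay_mouth above 0.032 m and x of wheel_b in the frame of bay_mouth below -0.15 m) or (x of wheel_a in the frame of bay_mouth above 0.032 m and x of wheel_c in the frame of bay_mouth below -0.15 m) or (x of wheel_b in the frame of bay_mouth above 0.032 m and x of wheel_a in the frame of bay_mouth below -0.15 m) or (x of wheel_b in the frame of bay_mouth above 0.032 m and x of wheel_c in the frame of bay_mouth below -0.15 m) or (x of wheel_c in the frame of bay_mouth above 0.032 m and x of wheel_a in the frame of bay_mouth below -0.15 m) or (x of wheel_c in the frame of bay_mouth above 0.032 m and x of wheel_b in the frame of bay_mouth below -0.15 m)).
It fails at once if the gripper or arm touches a wheel (contact force between any of the fingers, the arm and wheel_a above 1 N or contact force between any of the fingers, the arm and wheel_b above 1 N or contact force between any of the fingers, the arm and wheel_c above 1 N).
It fails at once if a wheel is lifted or tipped (angle between any of wheel_a, wheel_b, wheel_c's own z axis and vertical above 0.35 rad or height (world z) of any of wheel_a, wheel_b, wheel_c above 0.025 m).
It fails at once if a bystander is moved by more than 20 mm or tipped (distance of any of bottle, io_box, multimeter, mug, tape_roll, gearmotor from where it was at the start of the episode above 0.02 m or angle between any of bottle, io_box, multimeter, mug, tape_roll, gearmotor's own z axis and vertical above 0.3 rad).
It also fails if it takes over 72 s, if anything falls off the work surface, if the arm or the gripper's body presses on something with over 40 N, if the wrist force passes 120 N, or if a joint passes its speed limit or range.

## Working session

There is one attempt and no reset: what is moved stays moved. The work goes in short steps, Python scripts to look and compute and a tool call to move; the robot and the scene stay as the last step left them, time stands still between calls to the robot, and variables do not carry over. Pictures are saved under pics/ and viewed, at most 12 in all, crops included, and the job is handed in when it is done.

Besides the shell and the picture viewer there is one more tool, called after "Call:" as name([rows], argument=value, ...), one row to a line, values as JSON. play_rows: Moves the arm, as the interface text tells. Its arguments: {"type":"object","properties":{"deltas":{"type":"array"},"hand":{"type":"number"},"force":{"type":"number"}},"required":["deltas"]}

```bash
mkdir -p pics; cat > h.py <<'E'
import numpy as np, cv2
from station import *
def ray(cam,uv,z):
    m=camera_model(cam); T=np.linalg.inv(np.array(m["world_to_cam"]))
    d=T[:3,:3]@np.array([(uv[0]-m["cx"])/m["fx"],(uv[1]-m["cy"])/m["fy"],1]); o=T[:3,3]
    return o+d*(z-o[2])/d[2]
def proj(cam,p):
    m=camera_model(cam); c=np.array(m["world_to_cam"])@np.append(p,1)
    return [m["fx"]*c[0]/c[2]+m["cx"],m["fy"]*c[1]/c[2]+m["cy"]]
def save(cam,name,s=1.5):
    im=camera(cam); cv2.imwrite(f"pics/{name}.png",cv2.resize(im[:,:,::-1],None,fx=s,fy=s)); return im
E
python3 - <<'E'
from h import *
s=sense();print({k:np.round(s[k],3) for k in("clock","eef_pos","tcp_rot","finger_gap")},tcp_to_grasp)
save("top","top0");save("side","side0")
for t in ["straightedge","bay_mouth","wheel_a","bottle","io_box","mug","multimeter","tape_roll","gearmotor"]:
    for d in landmark_of(t,"top")[:5]: print(t,round(d["conf"],2),np.round(d["uv"]),np.round(ray("top",d["uv"],0)[:2],3))
print(np.linalg.inv(np.array(camera_model("top")["world_to_cam"])).round(3))
E
```

```text
{'clock': np.float64(0.0), 'eef_pos': array([0.19 , 0.595, 0.205]), 'tcp_rot': array([-1.79915e+02,  7.00000e-03,  1.62248e+02]), 'finger_gap': np.float64(1.003)} -0.0188
straightedge 0.78 [368. 280.] [ 0.257 -0.48 ]
straightedge 0.56 [344. 175.] [ 0.613 -0.381]
straightedge 0.56 [311. 276.] [ 0.252 -0.289]
bay_mouth 0.71 [241. 160.] [ 0.633 -0.014]
bay_mouth 0.6 [161. 169.] [0.574 0.262]
bay_mouth 0.41 [197. 168.] [0.592 0.137]
wheel_a 0.84 [230. 205.] [0.47  0.008]
wheel_a 0.82 [198. 169.] [0.589 0.133]
wheel_a 0.81 [274. 194.] [ 0.524 -0.141]
wheel_a 0.46 [267. 122.] [ 0.783 -0.095]
wheel_a 0.29 [322. 139.] [ 0.736 -0.294]
bottle 0.76 [243. 161.] [ 0.63  -0.022]
bottle 0.61 [158. 219.] [0.398 0.249]
io_box 0.75 [177. 116.] [0.774 0.23 ]
mug 0.83 [157. 219.] [0.398 0.252]
multimeter 0.76 [338. 218.] [ 0.458 -0.369]
tape_roll 0.91 [316. 138.] [ 0.739 -0.272]
gearmotor 0.7 [268. 123.] [ 0.779 -0.097]
gearmotor 0.33 [240. 158.] [ 0.642 -0.012]
[[ 0.091 -0.975  0.201  0.197]
 [-0.996 -0.09   0.014 -0.106]
 [ 0.004 -0.202 -0.979  1.631]
 [ 0.     0.     0.     1.   ]]
```

```bash
python3 - <<'E'
from h import *
im=cv2.imread("pics/top0.png")
im=cv2.resize(im,(512,384))[80:330,60:440]
cv2.imwrite("pics/top0c.png",cv2.resize(im,None,fx=2.1,fy=2.1,interpolation=cv2.INTER_CUBIC))
E
```

```text
(no output)
```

View pics/top0c.png

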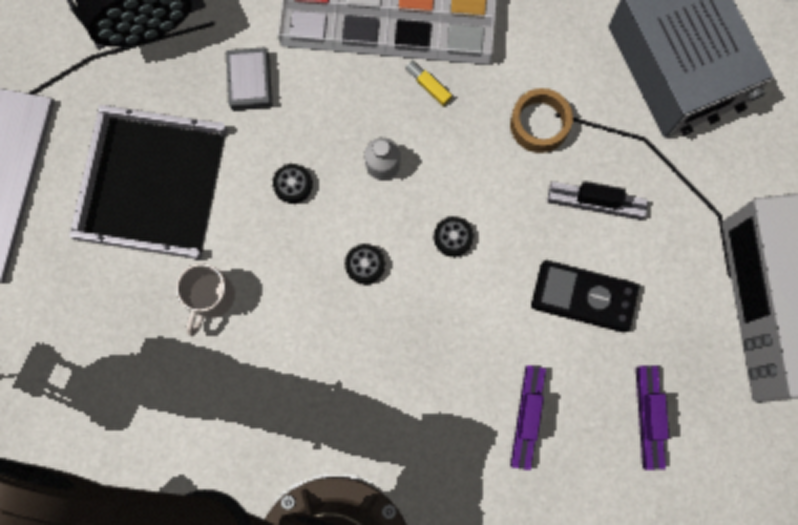

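View pics/side0.png

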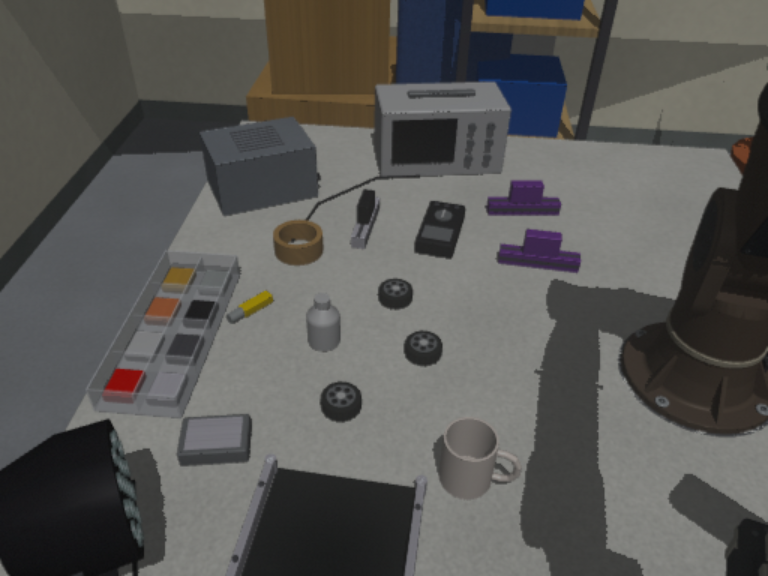

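The top view shows the three wheels at crop pixels (293,184), (365,264) and (454,237), with the bottle near (382,160). The bay mouth runs from (232,128) to (205,252). The real straightedge is at (600,198), and the two purple look-alikes are lower right. The side view agrees.

```bash
python3 - <<'E'
from h import *
P=lambda x,y,z: ray("top",(x/2.1+60-.25,y/2.1+80-.25),z)
a=P(232,128,.03);b=P(204,253,.03);bk=P(105,109,.03);bk2=P(76,236,.03)
print("mouth bars",a,b,np.linalg.norm(a-b),bk,bk2)
u=(a-b)/np.linalg.norm(a-b); y=-u[:2]; x=np.array([u[1]*-1,u[0]]); m=(a+b)[:2]/2; 
if x[1]<0:x=-x
print("m",m,"x",x,"ang",np.degrees(np.arctan2(x[1],x[0])))
e=((a-bk)+(b-bk2))[:2]; print("side bar dir",np.degrees(np.arctan2(-e[1],-e[0])))
y=np.array([-x[1],x[0]])
for n,p in dict(w1=P(293,182,.026),w2=P(365,263,.026),w3=P(454,235,.026),bottletop=P(380,144,.1),bottle_base=P(382,176,0),mug=P(203,280,.09),box=P(248,77,.03),box_c1=P(233,108,.03),box_c2=P(270,104,.03),tape=P(543,118,.045),se=P(602,194,.075),seL=P(549,192,.03),seR=P(649,207,.03),mm=P(587,296,.03),gear=P(430,83,.02)).items():
    d=p[:2]-m; print(n,p[:2].round(3),"bay",(d@x).round(3),(d@y).round(3))
E
```

```text
mouth bars [0.67212433 0.23618664 0.03      ] [0.45844998 0.25443183 0.03      ] 0.21445189330081654 [0.685465   0.45110007 0.03      ] [0.46730308 0.46496976 0.03      ]
m [0.56528715 0.24530923] x [0.08507827 0.99637427] ang 85.11947422315578
side bar dir 87.01385790703674
w1 [0.59  0.125] bay -0.118 -0.035
w2 [ 0.467 -0.007] bay -0.259 0.077
w3 [ 0.526 -0.146] bay -0.394 0.006
bottletop [ 0.647 -0.016] bay -0.253 -0.103
bottle_base [ 0.621 -0.018] bay -0.258 -0.078
mug [0.406 0.237] bay -0.022 0.158
box [0.763 0.221] bay -0.008 -0.199
box_c1 [0.707 0.239] bay 0.006 -0.142
box_c2 [0.719 0.178] bay -0.054 -0.159
tape [ 0.732 -0.276] bay -0.505 -0.21
se [ 0.604 -0.375] bay -0.615 -0.091
seL [ 0.611 -0.296] bay -0.535 -0.092
seR [ 0.601 -0.46 ] bay -0.7 -0.096
mm [ 0.445 -0.368] bay -0.621 0.068
gear [ 0.785 -0.084] bay -0.31 -0.246
```

Call:
play_rows([
  {"travel": [-0.096, -0.111, 0], "dr": [0, 0, 0]},
  {"travel": [-0.192, -0.222, 0], "dr": [0, 0, 0]},
  {"travel": [-0.288, -0.333, 0], "dr": [0, 0, 0]},
  {"travel": [-0.384, -0.444, 0], "dr": [0, 0, 0]},
  {"travel": [-0.48, -0.555, 0], "dr": [0, 0, 0]},
  {"travel": [-0.576, -0.666, 0], "dr": [0, 0, 0]},
  {"travel": [-0.672, -0.777, 0], "dr": [0, 0, 0]},
  {"travel": [-0.768, -0.888, 0], "dr": [0, 0, 0]},
])

```text
clock: 1.55
eef_pos: [0.2603, 0.4319, 0.2061]
tcp_rot: [180.0, 0.0, 162.2]
ft_force: [0.6, 0.5, 1.0]
finger_gap: 1.004
grip_force: 0.0
```

Call:
play_rows([
  {"travel": [-0.096, -0.111, 0], "dr": [0, 0, 0]},
  {"travel": [-0.192, -0.222, 0], "dr": [0, 0, 0]},
  {"travel": [-0.288, -0.333, 0], "dr": [0, 0, 0]},
  {"travel": [-0.384, -0.444, 0], "dr": [0, 0, 0]},
  {"travel": [-0.48, -0.555, 0], "dr": [0, 0, 0]},
  {"travel": [-0.576, -0.666, 0], "dr": [0, 0, 0]},
  {"travel": [-0.672, -0.777, 0], "dr": [0, 0, 0]},
  {"travel": [-0.768, -0.888, 0], "dr": [0, 0, 0]},
])

```text
clock: 2.55
eef_pos: [0.3291, 0.27, 0.2061]
tcp_rot: [180.0, -0.0, 162.2]
ft_force: [0.3, -0.4, -0.1]
finger_gap: 1.001
grip_force: 0.0
```

Call:
play_rows([
  {"travel": [-0.096, -0.111, 0], "dr": [0, 0, 0]},
  {"travel": [-0.192, -0.222, 0], "dr": [0, 0, 0]},
  {"travel": [-0.288, -0.333, 0], "dr": [0, 0, 0]},
  {"travel": [-0.384, -0.444, 0], "dr": [0, 0, 0]},
  {"travel": [-0.48, -0.555, 0], "dr": [0, 0, 0]},
  {"travel": [-0.576, -0.666, 0], "dr": [0, 0, 0]},
  {"travel": [-0.672, -0.777, 0], "dr": [0, 0, 0]},
  {"travel": [-0.768, -0.888, 0], "dr": [0, 0, 0]},
])

```text
clock: 3.55
eef_pos: [0.3979, 0.108, 0.2061]
tcp_rot: [180.0, 0.0, 162.2]
ft_force: [-0.7, 0.2, 0.1]
finger_gap: 1.002
grip_force: 0.0
```

Call:
play_rows([
  {"travel": [-0.096, -0.111, 0], "dr": [0, 0, 0]},
  {"travel": [-0.192, -0.222, 0], "dr": [0, 0, 0]},
  {"travel": [-0.288, -0.333, 0], "dr": [0, 0, 0]},
  {"travel": [-0.384, -0.444, 0], "dr": [0, 0, 0]},
  {"travel": [-0.48, -0.555, 0], "dr": [0, 0, 0]},
  {"travel": [-0.576, -0.666, 0], "dr": [0, 0, 0]},
  {"travel": [-0.672, -0.777, 0], "dr": [0, 0, 0]},
  {"travel": [-0.768, -0.888, 0], "dr": [0, 0, 0]},
])

```text
clock: 4.55
eef_pos: [0.4668, -0.0539, 0.206]
tcp_rot: [180.0, 0.0, 162.2]
ft_force: [-1.2, -0.0, -0.8]
finger_gap: 1.0
grip_force: 0.0
```

Call:
play_rows([
  {"travel": [-0.096, -0.111, 0], "dr": [0, 0, 0]},
  {"travel": [-0.192, -0.222, 0], "dr": [0, 0, 0]},
  {"travel": [-0.288, -0.333, 0], "dr": [0, 0, 0]},
  {"travel": [-0.384, -0.444, 0], "dr": [0, 0, 0]},
  {"travel": [-0.48, -0.555, 0], "dr": [0, 0, 0]},
  {"travel": [-0.576, -0.666, 0], "dr": [0, 0, 0]},
  {"travel": [-0.672, -0.777, 0], "dr": [0, 0, 0]},
  {"travel": [-0.768, -0.888, 0], "dr": [0, 0, 0]},
])

```text
clock: 5.55
eef_pos: [0.5357, -0.2158, 0.206]
tcp_rot: [180.0, -0.0, 162.2]
ft_force: [0.8, -0.6, -0.2]
finger_gap: 0.998
grip_force: 0.0
```

Call:
play_rows([
  {"travel": [-0.096, -0.111, 0], "dr": [0, 0, 0.053]},
  {"travel": [-0.192, -0.222, 0], "dr": [0, 0, 0.106]},
  {"travel": [-0.288, -0.333, 0], "dr": [0, 0, 0.159]},
  {"travel": [-0.384, -0.444, 0], "dr": [0, 0, 0.212]},
  {"travel": [-0.48, -0.555, 0], "dr": [0, 0, 0.265]},
  {"travel": [-0.576, -0.666, 0], "dr": [0, 0, 0.318]},
  {"travel": [-0.672, -0.777, 0], "dr": [0, 0, 0.37]},
  {"travel": [-0.768, -0.888, 0], "dr": [0, 0, 0.42]},
])

```text
clock: 6.55
eef_pos: [0.6048, -0.3777, 0.2059]
tcp_rot: [-180.0, -0.0, 86.4]
ft_force: [0.3, -0.2, -0.1]
finger_gap: 0.998
grip_force: 0.0
```

```bash
cat >> h.py <<'E'
from scipy.spatial.transform import Rotation as Ro
def tool():
    s=sense(); T=np.eye(4); T[:3,:3]=Ro.from_euler("xyz",s["tcp_rot"],degrees=True).as_matrix(); T[:3,3]=s["eef_pos"]; return T
def wray(T,uv,z):
    m=camera_model("wrist"); W=T@np.array(m["mount"])
    d=W[:3,:3]@np.array([(uv[0]-m["cx"])/m["fx"],(uv[1]-m["cy"])/m["fy"],1]); o=W[:3,3]
    return o+d*(z-o[2])/d[2]
# bay frame
M=np.array([.5653,.2453]); A=np.radians(86); X=np.array([np.cos(A),np.sin(A)]); Y=np.array([-X[1],X[0]])
def bay(p): d=np.array(p)[:2]-M; return np.round([d@X,d@Y],3)
def world(b): return M+b[0]*X+b[1]*Y
def go(p,yaw):
    "scaled numbers from now to world pose p, yaw"
    T=tool(); s=sense(); d=T[:3,:3].T@(np.array(p)-T[:3,3])/.15
    R=T[:3,:3].T@Ro.from_euler("xyz",[180,0,yaw],degrees=True).as_matrix()
    print("from",s["eef_pos"].round(3) if hasattr(s["eef_pos"],"round") else s["eef_pos"],np.round(s["tcp_rot"],1),"t",round(s["clock"],1)); print("travel",d.round(3),"dr",(Ro.from_matrix(R).as_rotvec()/np.pi).round(3))
E
python3 - <<'E'
from h import *
T=tool(); print(np.round(sense()["qpos"],1)); save("wrist","w1")
print(T.round(3))
for d in landmark_of("straightedge","wrist"): print(d["conf"],d["uv"],wray(T,d["uv"],0))
go([.605,-.377,.1],86.5)
E
```

```text
[  1.3  39.9  49.1  78.5 -30.2  75.   47.7]
[[ 0.064  0.998  0.     0.605]
 [ 0.998 -0.064  0.    -0.378]
 [ 0.    -0.    -1.     0.206]
 [ 0.     0.     0.     1.   ]]
0.95 [255.7, 162.3] [ 0.60635629 -0.38018175  0.        ]
0.7 [22.5, 243.0] [ 0.26027753 -0.47825122  0.        ]
from [ 0.604 -0.379  0.205] [-1.799e+02  1.000e-01  8.640e+01] t 6.7
travel [0.016 0.004 0.703] dr [-0.     0.    -0.001]
```

View pics/w1.png

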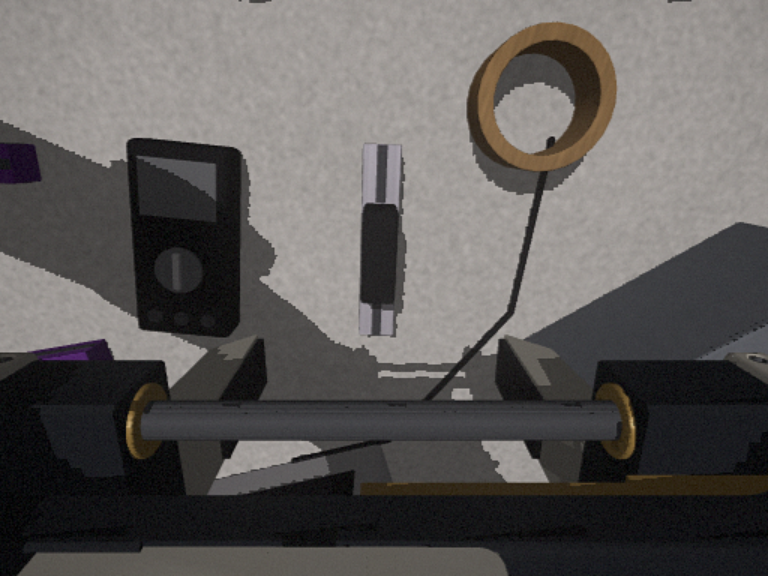

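The wrist view shows the straightedge at (380,239) between the open fingers, turned about 1° from the tool. The tape roll and multimeter are clear of it, so I'll descend and grip.

Call:
play_rows([
  {"travel": [0, 0.01, 0.12], "dr": [0, 0, 0.007]},
  {"travel": [0, 0.01, 0.25], "dr": [0, 0, 0.007]},
  {"travel": [0, 0.01, 0.38], "dr": [0, 0, 0.007]},
  {"travel": [0, 0.01, 0.5], "dr": [0, 0, 0.007]},
  {"travel": [0, 0.01, 0.63], "dr": [0, 0, 0.007]},
  {"travel": [0, 0.01, 0.76], "dr": [0, 0, 0.007]},
  {"travel": [0, 0.01, 0.88], "dr": [0, 0, 0.007]},
  {"travel": [0, 0.01, 0.99], "dr": [0, 0, 0.007]},
])

```text
clock: 7.65
eef_pos: [0.6066, -0.3767, 0.0562]
tcp_rot: [-180.0, -0.0, 85.4]
ft_force: [-0.1, 0.4, -0.4]
finger_gap: 0.999
grip_force: 0.0
```

Call:
play_rows([
  {"travel": [0, 0, 0.05], "dr": [0, 0, 0]},
  {"travel": [0, 0, 0.1], "dr": [0, 0, 0]},
  {"travel": [0, 0, 0.1], "dr": [0, 0, 0]},
  {"travel": [0, 0, 0.1], "dr": [0, 0, 0]},
  {"travel": [0, 0, 0.1], "dr": [0, 0, 0]},
  {"travel": [0, 0, 0.1], "dr": [0, 0, 0]},
  {"travel": [0, 0, 0.1], "dr": [0, 0, 0]},
  {"travel": [0, 0, 0.1], "dr": [0, 0, 0]},
], hand=-1, force=40)

```text
clock: 8.65
eef_pos: [0.6066, -0.3768, 0.0426]
tcp_rot: [-180.0, -0.0, 85.4]
ft_force: [-1.1, 0.3, 1.1]
finger_gap: 0.283
grip_force: 39.7
```

Call:
play_rows([
  {"travel": [0, 0, 0], "dr": [0, 0, 0]},
  {"travel": [0, 0, 0], "dr": [0, 0, 0]},
  {"travel": [0, 0, -0.1], "dr": [0, 0, 0]},
  {"travel": [0, 0, -0.2], "dr": [0, 0, 0]},
  {"travel": [0, 0, -0.3], "dr": [0, 0, 0]},
  {"travel": [0, 0, -0.4], "dr": [0, 0, 0]},
  {"travel": [0, 0, -0.5], "dr": [0, 0, 0]},
  {"travel": [0, 0, -0.6], "dr": [0, 0, 0]},
])

```text
clock: 9.65
eef_pos: [0.6067, -0.3767, 0.1336]
tcp_rot: [180.0, -0.0, 85.4]
ft_force: [0.2, -0.2, -1.5]
finger_gap: 0.277
grip_force: 39.7
```

```bash
python3 - <<'E'
from h import *
T=tool(); save("wrist","w2")
for b in [(-.11,-.10),(-.11,-.015)]: print(world(b).round(3))
go([*world((-.11,-.10)),.132],86)
print(landmark_of("straightedge","wrist")[:1])
E
```

```text
[0.657 0.129]
[0.573 0.135]
from [ 0.607 -0.378  0.136] [1.799e+02 1.000e-01 8.540e+01] t 9.7
travel [3.39  0.061 0.021] dr [ 0.001  0.    -0.003]
[{'uv': [252.7, 204.7], 'conf': 0.56}]
```

View pics/w2.png

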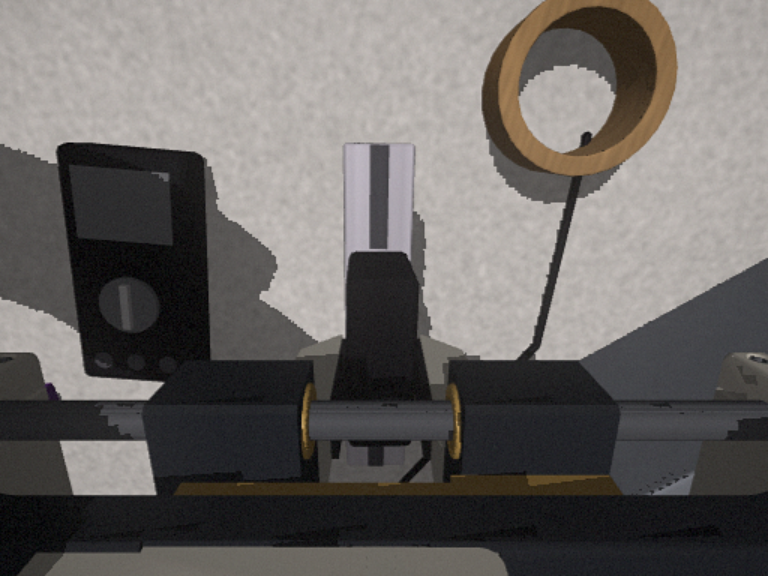

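The straightedge is held square in the fingers and lifted. I'll raise it above bottle height and carry it to the far side of the wheel nearest the bay.

Call:
play_rows([
  {"travel": [0.125, 0, -0.1], "dr": [0, 0, 0]},
  {"travel": [0.25, 0, -0.2], "dr": [0, 0, 0]},
  {"travel": [0.375, 0, -0.28], "dr": [0, 0, 0]},
  {"travel": [0.5, 0, -0.28], "dr": [0, 0, 0]},
  {"travel": [0.625, 0, -0.28], "dr": [0, 0, 0]},
  {"travel": [0.75, 0, -0.28], "dr": [0, 0, 0]},
  {"travel": [0.875, 0, -0.28], "dr": [0, 0, 0]},
  {"travel": [1.0, 0, -0.28], "dr": [0, 0, 0]},
])

```text
clock: 10.75
eef_pos: [0.6187, -0.226, 0.1743]
tcp_rot: [-180.0, -0.0, 85.4]
ft_force: [-1.0, 0.3, -2.9]
finger_gap: 0.279
grip_force: 39.7
```

Call:
play_rows([
  {"travel": [0.125, 0, 0], "dr": [0, 0, 0]},
  {"travel": [0.25, 0, 0], "dr": [0, 0, 0]},
  {"travel": [0.375, 0, 0], "dr": [0, 0, 0]},
  {"travel": [0.5, 0, 0], "dr": [0, 0, 0]},
  {"travel": [0.625, 0, 0], "dr": [0, 0, 0]},
  {"travel": [0.75, 0, 0], "dr": [0, 0, 0]},
  {"travel": [0.875, 0, 0], "dr": [0, 0, 0]},
  {"travel": [1.0, 0, 0], "dr": [0, 0, 0]},
])

```text
clock: 11.75
eef_pos: [0.6309, -0.0764, 0.1745]
tcp_rot: [180.0, -0.0, 85.4]
ft_force: [0.2, 0.7, -3.4]
finger_gap: 0.284
grip_force: 39.7
```

Call:
play_rows([
  {"travel": [0.125, 0, 0], "dr": [0, 0, 0]},
  {"travel": [0.25, 0, 0], "dr": [0, 0, 0]},
  {"travel": [0.375, 0, 0], "dr": [0, 0, 0]},
  {"travel": [0.5, 0, 0], "dr": [0, 0, 0]},
  {"travel": [0.625, 0, 0], "dr": [0, 0, 0]},
  {"travel": [0.75, 0, 0], "dr": [0, 0, 0]},
  {"travel": [0.875, 0, 0], "dr": [0, 0, 0]},
  {"travel": [1.0, 0, 0], "dr": [0, 0, 0]},
])

```text
clock: 12.75
eef_pos: [0.643, 0.0731, 0.1745]
tcp_rot: [180.0, -0.0, 85.4]
ft_force: [-0.1, 0.2, -3.0]
finger_gap: 0.28
grip_force: 39.7
```

```bash
python3 - <<'E'
from h import *
T=tool(); save("wrist","w3"); 
for d in landmark_of("wheel_a","wrist")[:3]: p=wray(T,d["uv"],0);print("wheel",d["conf"],d["uv"],p[:2],bay(p))
for d in landmark_of("bay_mouth","wrist")[:2]: p=wray(T,d["uv"],0);print("mouth",d["conf"],d["uv"],p[:2],bay(p))
go([*world((-.11,-.10)),.0445],86)
E
```

```text
wheel 0.98 [202.2, 122.2] [0.58578381 0.13006304] [-0.114 -0.028]
wheel 0.65 [119.8, 235.4] [ 0.4575972  -0.00681776] [-0.259  0.09 ]
mouth 0.26 [354.2, 17.8] [0.76167867 0.2251552 ] [-0.006 -0.197]
from [0.643 0.073 0.174] [-180.    -0.    85.5] t 12.9
travel [0.375 0.068 0.865] dr [-0.    -0.    -0.003]
```

View pics/w3.png

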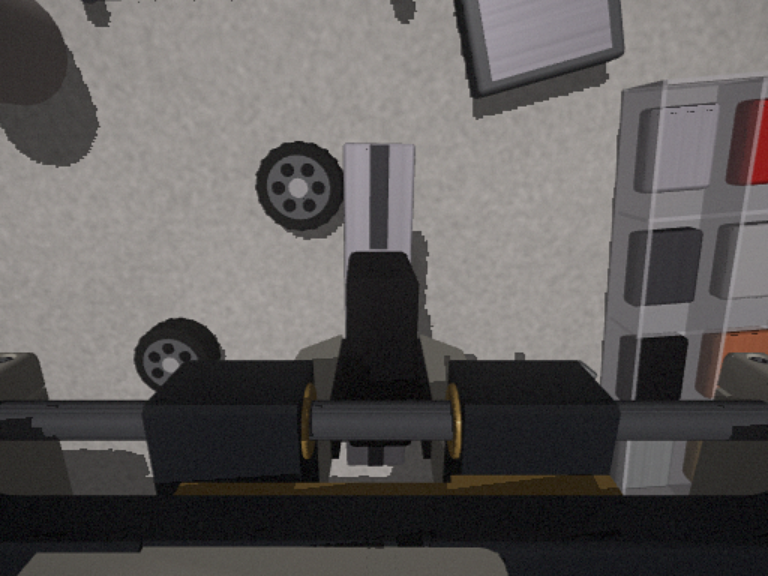

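The wheel nearest the bay is at (299,187), just left of the held straightedge. The interface box is beyond it at top right, and the view agrees with the top camera. I'll set the straightedge down and push this wheel sideways to the lane middle.

Call:
play_rows([
  {"travel": [0.15, 0.03, 0], "dr": [0, 0, 0]},
  {"travel": [0.3, 0.06, 0.1], "dr": [0, 0, 0]},
  {"travel": [0.37, 0.07, 0.22], "dr": [0, 0, 0]},
  {"travel": [0.37, 0.07, 0.36], "dr": [0, 0, 0]},
  {"travel": [0.37, 0.07, 0.5], "dr": [0, 0, 0]},
  {"travel": [0.37, 0.07, 0.64], "dr": [0, 0, 0]},
  {"travel": [0.37, 0.07, 0.78], "dr": [0, 0, 0]},
  {"travel": [0.37, 0.07, 0.865], "dr": [0, 0, 0]},
])

```text
clock: 13.9
eef_pos: [0.6572, 0.126, 0.0431]
tcp_rot: [-179.9, 0.0, 85.4]
ft_force: [-0.1, 0.1, -2.6]
finger_gap: 0.278
grip_force: 39.7
```

Call:
play_rows([
  {"travel": [0, -0.07, 0], "dr": [0, 0, 0]},
  {"travel": [0, -0.15, 0], "dr": [0, 0, 0]},
  {"travel": [0, -0.23, 0], "dr": [0, 0, 0]},
  {"travel": [0, -0.31, 0], "dr": [0, 0, 0]},
  {"travel": [0, -0.39, 0], "dr": [0, 0, 0]},
  {"travel": [0, -0.47, 0], "dr": [0, 0, 0]},
  {"travel": [0, -0.55, 0], "dr": [0, 0, 0]},
  {"travel": [0, -0.61, 0], "dr": [0, 0, 0]},
])

```text
clock: 14.9
eef_pos: [0.5657, 0.1337, 0.0448]
tcp_rot: [-180.0, -0.0, 85.4]
ft_force: [0.1, 0.3, -2.5]
finger_gap: 0.276
grip_force: 39.8
```

Call:
play_rows([
  {"travel": [0, 0.05, 0], "dr": [0, 0, 0]},
  {"travel": [0, 0.1, 0], "dr": [0, 0, 0]},
  {"travel": [0, 0.1, -0.12], "dr": [0, 0, 0]},
  {"travel": [0, 0.1, -0.25], "dr": [0, 0, 0]},
  {"travel": [0, 0.1, -0.4], "dr": [0, 0, 0]},
  {"travel": [0, 0.1, -0.55], "dr": [0, 0, 0]},
  {"travel": [0, 0.1, -0.7], "dr": [0, 0, 0]},
  {"travel": [0, 0.1, -0.8], "dr": [0, 0, 0]},
])

```text
clock: 15.9
eef_pos: [0.582, 0.1323, 0.1671]
tcp_rot: [179.9, -0.1, 85.4]
ft_force: [0.3, 0.3, -2.7]
finger_gap: 0.279
grip_force: 39.8
```

```bash
python3 - <<'E'
from h import *
T=tool(); save("top","top1");print(np.round(sense()["qpos"],1))
for d in landmark_of("wheel_a","top")[:4]: print("wheel",d["conf"],d["uv"],bay(ray("top",d["uv"],0)))
for d in landmark_of("bottle","top")[:2]: print("bottle",d["conf"],bay(ray("top",d["uv"],0)))
go([*world((-.47,.036)),.164],176);go([*world((-.47,.036)),.164],-4)
E
```

```text
[-53.7  32.2  55.  100.  -29.3  63.2   6.1]
wheel 0.51 [230.6, 206.5] [-0.247  0.084]
wheel 0.51 [275.6, 190.3] [-0.392  0.002]
bottle 0.73 [-0.245 -0.091]
from [0.582 0.133 0.166] [ 1.799e+02 -1.000e-01  8.540e+01] t 16.1
travel [-2.395 -0.377  0.009] dr [ 0.001  0.    -0.503]
from [0.582 0.133 0.166] [ 1.799e+02 -1.000e-01  8.540e+01] t 16.1
travel [-2.395 -0.377  0.009] dr [ 0.    -0.001  0.497]
```

Call:
play_rows([
  {"travel": [-0.125, -0.02, 0], "dr": [0, 0, 0]},
  {"travel": [-0.25, -0.04, 0], "dr": [0, 0, 0]},
  {"travel": [-0.375, -0.06, 0], "dr": [0, 0, 0]},
  {"travel": [-0.5, -0.08, 0], "dr": [0, 0, 0]},
  {"travel": [-0.625, -0.1, 0], "dr": [0, 0, 0]},
  {"travel": [-0.75, -0.12, 0], "dr": [0, 0, 0]},
  {"travel": [-0.875, -0.14, 0], "dr": [0, 0, 0]},
  {"travel": [-1.0, -0.16, 0], "dr": [0, 0, 0]},
])

```text
clock: 17.05
eef_pos: [0.5452, -0.0164, 0.1648]
tcp_rot: [180.0, -0.0, 85.4]
ft_force: [-0.5, 0.4, -3.4]
finger_gap: 0.283
grip_force: 39.8
```

Call:
play_rows([
  {"travel": [-0.125, -0.02, 0], "dr": [0, 0, 0]},
  {"travel": [-0.25, -0.04, 0], "dr": [0, 0, 0]},
  {"travel": [-0.375, -0.06, 0], "dr": [0, 0, 0]},
  {"travel": [-0.5, -0.08, 0], "dr": [0, 0, 0]},
  {"travel": [-0.625, -0.1, 0], "dr": [0, 0, 0]},
  {"travel": [-0.75, -0.12, 0], "dr": [0, 0, 0]},
  {"travel": [-0.875, -0.14, 0], "dr": [0, 0, 0]},
  {"travel": [-1.0, -0.16, 0], "dr": [0, 0, 0]},
])

```text
clock: 18.05
eef_pos: [0.5092, -0.164, 0.1648]
tcp_rot: [-180.0, 0.0, 85.4]
ft_force: [0.4, -0.9, -1.9]
finger_gap: 0.279
grip_force: 39.8
```

Call:
play_rows([
  {"travel": [-0.08, -0.01, 0], "dr": [0, 0, -0.058]},
  {"travel": [-0.16, -0.02, 0], "dr": [0, 0, -0.116]},
  {"travel": [-0.24, -0.03, 0], "dr": [0, 0, -0.174]},
  {"travel": [-0.32, -0.04, 0], "dr": [0, 0, -0.232]},
  {"travel": [-0.4, -0.06, 0], "dr": [0, 0, -0.29]},
  {"travel": [-0.4, -0.06, 0], "dr": [0, 0, -0.348]},
  {"travel": [-0.4, -0.06, 0], "dr": [0, 0, -0.406]},
  {"travel": [-0.4, -0.06, 0], "dr": [0, 0, -0.464]},
])

```text
clock: 19.05
eef_pos: [0.4954, -0.2226, 0.1647]
tcp_rot: [-180.0, -0.0, 169.2]
ft_force: [-0.3, 0.2, -3.5]
finger_gap: 0.278
grip_force: 39.8
```

```bash
python3 - <<'E'
from h import *
im=save("top","top2");print(np.round(sense()["qpos"],1), bay(sense()["eef_pos"]))
for d in landmark_of("wheel_a","top")[:4]: print("wheel",d["conf"],d["uv"],bay(ray("top",d["uv"],0)))
for d in landmark_of("bottle","top")[:2]: print("bottle",d["conf"],bay(ray("top",d["uv"],0)))
for d in landmark_of("bay_mouth","top")[:2]: print("mouth",d["conf"],d["uv"],bay(ray("top",d["uv"],0)))
go([*world((-.47,.036)),.0445],176)
c=cv2.imread("pics/top2.png");c=cv2.resize(c,(512,384))[100:280,80:340];cv2.imwrite("pics/top2c.png",cv2.resize(c,None,fx=3,fy=3,interpolation=cv2.INTER_CUBIC))
E
```

```text
[ -5.7  21.2  32.5 106.7 -13.5  56.  112.4] [-0.472  0.037]
wheel 0.53 [232.4, 205.4] [-0.252  0.079]
wheel 0.52 [193.7, 188.2] [-0.109  0.041]
bottle 0.64 [-0.254 -0.086]
mouth 0.7 [157.9, 171.7] [0.026 0.003]
from [ 0.495 -0.222  0.165] [180.    0.  168.6] t 19.2
travel [-0.005  0.01   0.802] dr [ 0.     0.    -0.041]
```

View pics/top2c.png

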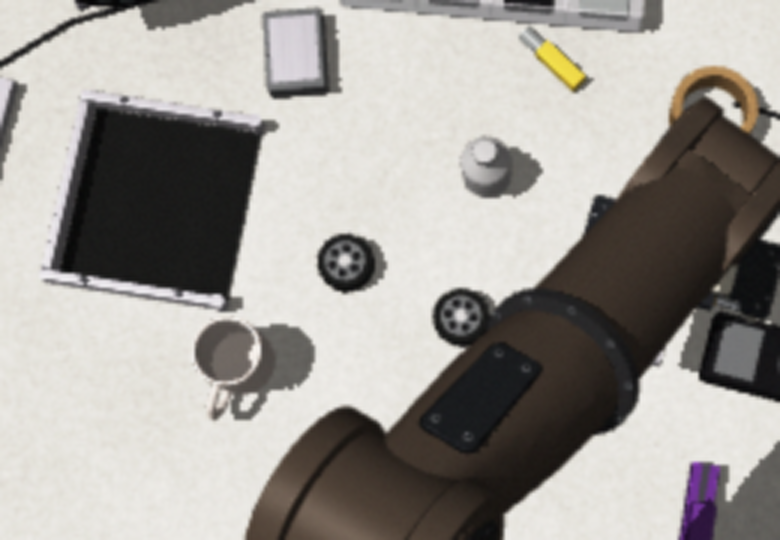

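The top crop shows the first wheel now at (346,262), in the lane middle. The second is at (462,317), the bottle has not moved at (486,165), and the third is under the arm. I'll descend behind them and sweep.

Call:
play_rows([
  {"travel": [0, 0.01, 0.1], "dr": [0, 0, -0.041]},
  {"travel": [0, 0.01, 0.2], "dr": [0, 0, -0.041]},
  {"travel": [0, 0.01, 0.3], "dr": [0, 0, -0.041]},
  {"travel": [0, 0.01, 0.41], "dr": [0, 0, -0.041]},
  {"travel": [0, 0.01, 0.52], "dr": [0, 0, -0.041]},
  {"travel": [0, 0.01, 0.63], "dr": [0, 0, -0.041]},
  {"travel": [0, 0.01, 0.74], "dr": [0, 0, -0.041]},
  {"travel": [0, 0.01, 0.802], "dr": [0, 0, -0.041]},
])

```text
clock: 20.25
eef_pos: [0.4956, -0.2202, 0.0432]
tcp_rot: [180.0, -0.1, 176.3]
ft_force: [0.9, 0.5, -3.4]
finger_gap: 0.278
grip_force: 39.8
```

Call:
play_rows([
  {"travel": [0, 0.07, 0], "dr": [0, 0, 0]},
  {"travel": [0, 0.15, 0], "dr": [0, 0, 0]},
  {"travel": [0, 0.23, 0], "dr": [0, 0, 0]},
  {"travel": [0, 0.31, 0], "dr": [0, 0, 0]},
  {"travel": [0, 0.4, 0], "dr": [0, 0, 0]},
  {"travel": [0, 0.49, 0], "dr": [0, 0, 0]},
  {"travel": [0, 0.58, 0], "dr": [0, 0, 0]},
  {"travel": [0, 0.67, 0], "dr": [0, 0, 0]},
])

```text
clock: 21.25
eef_pos: [0.5026, -0.1191, 0.0445]
tcp_rot: [180.0, 0.0, 176.3]
ft_force: [0.1, 0.0, -2.4]
finger_gap: 0.276
grip_force: 39.8
```

```bash
python3 - <<'E'
from h import *
T=tool();im=save("wrist","w4");print(bay(sense()["eef_pos"]))
for d in landmark_of("wheel_a","wrist")[:4]: print("wheel",d["conf"],d["uv"],bay(wray(T,d["uv"],0)))
for d in landmark_of("bottle","wrist")[:2]: print("bottle",d["conf"],bay(wray(T,d["uv"],0)))
save("top","t3")
for d in landmark_of("wheel_a","top")[:4]: print("wheel",d["conf"],d["uv"],bay(ray("top",d["uv"],0)))
go([*world((-.27,.036)),.0445],176)
E
```

```text
[-0.366  0.037]
wheel 0.67 [307.6, 225.6] [-0.324  0.018]
wheel 0.61 [403.1, 148.8] [-0.255  0.082]
wheel 0.68 [195.5, 190.3] [-0.117  0.047]
from [ 0.502 -0.12   0.044] [-180.    -0.   176.3] t 21.5
travel [-0.011  0.661 -0.   ] dr [-0.    -0.     0.002]
```

View pics/w4.png

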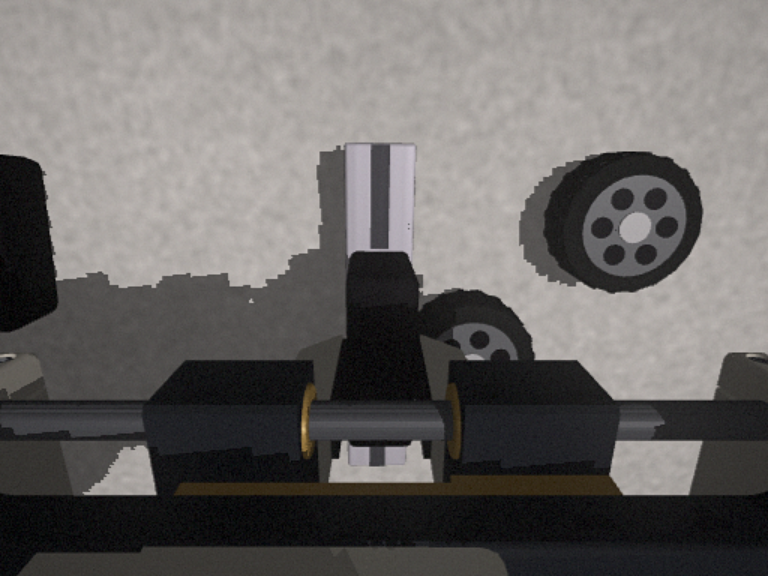

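The wrist view shows the third wheel against the straightedge at (475,340) and the second wheel ahead at (635,227). I'll keep sweeping past the bottle.

Call:
play_rows([
  {"travel": [0, 0.07, 0], "dr": [0, 0, 0]},
  {"travel": [0, 0.15, 0], "dr": [0, 0, 0]},
  {"travel": [0, 0.23, 0], "dr": [0, 0, 0]},
  {"travel": [0, 0.31, 0], "dr": [0, 0, 0]},
  {"travel": [0, 0.4, 0], "dr": [0, 0, 0]},
  {"travel": [0, 0.49, 0], "dr": [0, 0, 0]},
  {"travel": [0, 0.58, 0], "dr": [0, 0, 0]},
  {"travel": [0, 0.65, 0], "dr": [0, 0, 0]},
])

```text
clock: 22.5
eef_pos: [0.5089, -0.0217, 0.0445]
tcp_rot: [180.0, 0.0, 176.3]
ft_force: [-0.7, -1.1, -3.1]
finger_gap: 0.28
grip_force: 39.8
```

Call:
play_rows([
  {"travel": [0, 0.07, 0], "dr": [0, 0, 0]},
  {"travel": [0, 0.15, 0], "dr": [0, 0, 0]},
  {"travel": [0, 0.23, 0], "dr": [0, 0, 0]},
  {"travel": [0, 0.31, 0], "dr": [0, 0, 0]},
  {"travel": [0, 0.4, 0], "dr": [0, 0, 0]},
  {"travel": [0, 0.49, 0], "dr": [0, 0, 0]},
  {"travel": [0, 0.58, 0], "dr": [0, 0, 0]},
  {"travel": [0, 0.65, 0], "dr": [0, 0, 0]},
])

```text
clock: 23.5
eef_pos: [0.5152, 0.0755, 0.0445]
tcp_rot: [180.0, -0.0, 176.3]
ft_force: [0.0, -1.6, -2.0]
finger_gap: 0.278
grip_force: 39.8
```

```bash
cat > look.py <<'E'
from h import *
T=tool();im=camera("wrist");print(bay(sense()["eef_pos"]),round(sense()["clock"],1))
for d in landmark_of("wheel_a","wrist")[:4]: print("w wheel",round(d["conf"],2),np.round(d["uv"]),bay(wray(T,d["uv"],0)))
im2=camera("top")
for d in landmark_of("wheel_a","top")[:4]: print("t wheel",round(d["conf"],2),bay(ray("top",d["uv"],0)))
for d in landmark_of("bottle","top")[:1]: print("bottle",bay(ray("top",d["uv"],0)))
c=cv2.resize(im2[100:280,80:340],None,fx=2,fy=2); w=cv2.resize(im,(480,360))
import sys; cv2.imwrite(f"pics/{sys.argv[1]}.png",cv2.vconcat([cv2.resize(c,(480,332)),w])[:600,:,::-1])
E
python3 look.py v5
```

```text
[-0.171  0.038] 23.6
w wheel 0.94 [311. 226.] [-0.126  0.019]
w wheel 0.6 [252. 204.] [-0.175  0.038]
w wheel 0.58 [376. 189.] [-0.077  0.051]
w wheel 0.57 [315. 146.] [-0.128  0.085]
t wheel 0.6 [-0.121  0.075]
bottle [-0.258 -0.092]
```

View pics/v5.png

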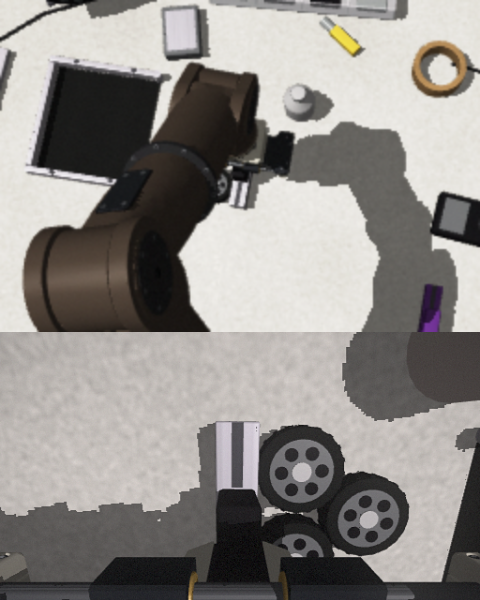

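The three wheels form a tight triangle against the straightedge, at (301,472), (298,545) and (368,520) in the lower picture. The group sits about 45 mm to the mug side of the bay axis. I'll tilt the straightedge 25° and push along its normal to bring the wheels back to the axis.

Call:
play_rows([
  {"travel": [0.004, 0.009, 0], "dr": [0, 0, 0.017]},
  {"travel": [0.008, 0.018, 0], "dr": [0, 0, 0.035]},
  {"travel": [0.011, 0.027, 0], "dr": [0, 0, 0.052]},
  {"travel": [0.015, 0.036, 0], "dr": [0, 0, 0.07]},
  {"travel": [0.019, 0.045, 0], "dr": [0, 0, 0.087]},
  {"travel": [0.023, 0.054, 0], "dr": [0, 0, 0.105]},
  {"travel": [0.026, 0.062, 0], "dr": [0, 0, 0.122]},
  {"travel": [0.03, 0.07, 0], "dr": [0, 0, 0.139]},
])

```text
clock: 24.75
eef_pos: [0.5111, 0.0845, 0.0445]
tcp_rot: [-180.0, -0.0, 151.1]
ft_force: [-1.2, -0.3, -2.8]
finger_gap: 0.282
grip_force: 39.8
```

Call:
play_rows([
  {"travel": [0, 0.045, 0], "dr": [0, 0, 0]},
  {"travel": [0, 0.09, 0], "dr": [0, 0, 0]},
  {"travel": [0, 0.135, 0], "dr": [0, 0, 0]},
  {"travel": [0, 0.18, 0], "dr": [0, 0, 0]},
  {"travel": [0, 0.225, 0], "dr": [0, 0, 0]},
  {"travel": [0, 0.27, 0], "dr": [0, 0, 0]},
  {"travel": [0, 0.315, 0], "dr": [0, 0, 0]},
  {"travel": [0, 0.35, 0], "dr": [0, 0, 0]},
])

```text
clock: 25.75
eef_pos: [0.5368, 0.1318, 0.0445]
tcp_rot: [180.0, 0.0, 151.3]
ft_force: [-1.4, -1.7, -2.4]
finger_gap: 0.279
grip_force: 39.8
```

```bash
python3 look.py v6
```

```text
[-0.114  0.02 ] 25.8
w wheel 0.85 [315. 130.] [-0.051  0.055]
w wheel 0.76 [308. 215.] [-0.08  -0.007]
w wheel 0.61 [384. 169.] [-0.013  0.005]
t wheel 0.67 [-0.043  0.046]
bottle [-0.254 -0.092]
```

View pics/v6.png

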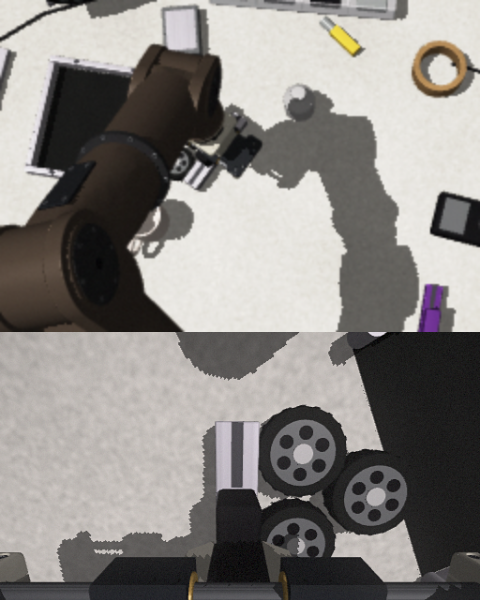

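The triangle held its shape, at (302,452), (297,543) and (376,495), and is now centred on the mouth. Next I'll square the straightedge up and push all three in.

Call:
play_rows([
  {"travel": [0, 0.02, 0], "dr": [0, 0, -0.017]},
  {"travel": [0, 0.04, 0], "dr": [0, 0, -0.035]},
  {"travel": [0, 0.06, 0], "dr": [0, 0, -0.052]},
  {"travel": [0, 0.08, 0], "dr": [0, 0, -0.07]},
  {"travel": [0, 0.1, 0], "dr": [0, 0, -0.087]},
  {"travel": [0, 0.12, 0], "dr": [0, 0, -0.105]},
  {"travel": [-0.005, 0.14, 0], "dr": [0, 0, -0.122]},
  {"travel": [-0.01, 0.15, 0], "dr": [0, 0, -0.139]},
])

```text
clock: 27.0
eef_pos: [0.5489, 0.15, 0.0445]
tcp_rot: [-180.0, 0.0, 176.4]
ft_force: [0.4, -1.4, -3.9]
finger_gap: 0.279
grip_force: 39.8
```

Call:
play_rows([
  {"travel": [-0.005, 0.06, 0], "dr": [0, 0, 0]},
  {"travel": [-0.01, 0.12, 0], "dr": [0, 0, 0]},
  {"travel": [-0.015, 0.19, 0], "dr": [0, 0, 0]},
  {"travel": [-0.02, 0.26, 0], "dr": [0, 0, 0]},
  {"travel": [-0.025, 0.33, 0], "dr": [0, 0, 0]},
  {"travel": [-0.03, 0.4, 0], "dr": [0, 0, 0]},
  {"travel": [-0.03, 0.46, 0], "dr": [0, 0, 0]},
  {"travel": [-0.03, 0.5, 0], "dr": [0, 0, 0]},
])

```text
clock: 28.0
eef_pos: [0.558, 0.2256, 0.0444]
tcp_rot: [180.0, -0.0, 176.3]
ft_force: [-0.9, -2.3, -0.9]
finger_gap: 0.275
grip_force: 39.8
```

```bash
python3 look.py v7
```

```text
[-0.019  0.006] 28.1
w wheel 0.95 [310. 230.] [ 0.025 -0.017]
w wheel 0.74 [374. 187.] [0.074 0.021]
w wheel 0.67 [312. 143.] [0.023 0.055]
t wheel 0.78 [0.036 0.042]
bottle [-0.254 -0.088]
```

View pics/v7.png

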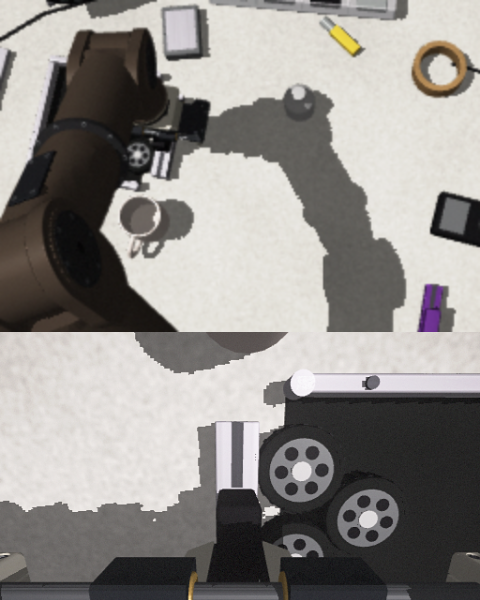

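The wheels are just at the mouth, with the bar end at (302,383) and the straightedge face at (259,450). The face is therefore about 24 mm short of the mouth line, further back than my first estimate. I'll push on 55 mm, then back off.

Call:
play_rows([
  {"travel": [0, 0.05, 0], "dr": [0, 0, 0]},
  {"travel": [-0.005, 0.1, 0], "dr": [0, 0, 0]},
  {"travel": [-0.01, 0.15, 0], "dr": [0, 0, 0]},
  {"travel": [-0.015, 0.2, 0], "dr": [0, 0, 0]},
  {"travel": [-0.02, 0.25, 0], "dr": [0, 0, 0]},
  {"travel": [-0.02, 0.3, 0], "dr": [0, 0, 0]},
  {"travel": [-0.02, 0.34, 0], "dr": [0, 0, 0]},
  {"travel": [-0.02, 0.37, 0], "dr": [0, 0, 0]},
])

```text
clock: 29.25
eef_pos: [0.5646, 0.2805, 0.0445]
tcp_rot: [180.0, -0.0, 176.3]
ft_force: [0.7, -1.7, -2.1]
finger_gap: 0.279
grip_force: 39.8
```

Call:
play_rows([
  {"travel": [0, 0, 0], "dr": [0, 0, 0]},
  {"travel": [0, 0, 0], "dr": [0, 0, 0]},
  {"travel": [0, -0.1, 0], "dr": [0, 0, 0]},
  {"travel": [0, -0.25, 0], "dr": [0, 0, 0]},
  {"travel": [0, -0.4, 0], "dr": [0, 0, 0]},
  {"travel": [0, -0.55, 0], "dr": [0, 0, 0]},
  {"travel": [0, -0.75, 0], "dr": [0, 0, 0]},
  {"travel": [0, -0.95, 0], "dr": [0, 0, 0]},
])

```text
clock: 30.25
eef_pos: [0.5552, 0.1356, 0.0446]
tcp_rot: [-180.0, 0.0, 176.2]
ft_force: [-0.0, 0.6, -2.6]
finger_gap: 0.277
grip_force: 39.8
```

```bash
python3 look.py v8
```

```text
[-0.116  0.002] 30.3
w wheel 0.95 [486. 226.] [ 0.081 -0.016]
w wheel 0.72 [506. 145.] [0.08  0.051]
t wheel 0.76 [0.132 0.017]
t wheel 0.7 [ 0.081 -0.026]
bottle [-0.252 -0.095]
```

View pics/v8.png

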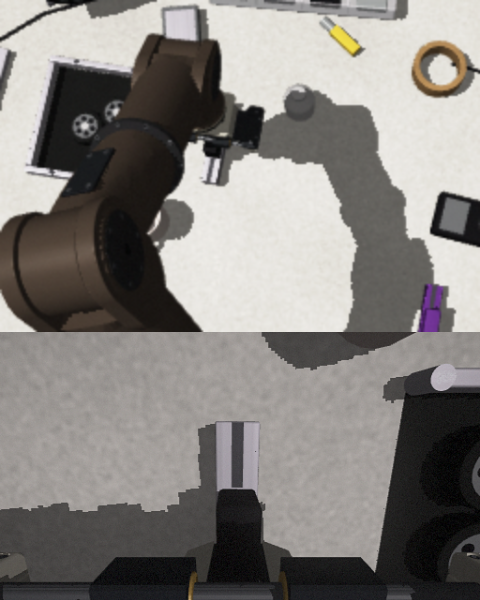

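The wheels are well inside the bay, and the straightedge is about 120 mm back from the mouth line. I'll set it down, release it and lift clear.

Call:
play_rows([
  {"travel": [0, 0, 0.007], "dr": [0, 0, 0]},
  {"travel": [0, 0, 0.013], "dr": [0, 0, 0]},
  {"travel": [0, 0, 0.015], "dr": [0, 0, 0]},
  {"travel": [0, 0, 0.015], "dr": [0, 0, 0]},
  {"travel": [0, 0, 0.015], "dr": [0, 0, 0]},
  {"travel": [0, 0, 0.015], "dr": [0, 0, 0]},
  {"travel": [0, 0, 0.015], "dr": [0, 0, 0]},
  {"travel": [0, 0, 0.015], "dr": [0, 0, 0]},
])

```text
clock: 31.5
eef_pos: [0.5555, 0.1379, 0.0423]
tcp_rot: [180.0, 0.0, 176.3]
ft_force: [-1.0, 0.2, -1.4]
finger_gap: 0.275
grip_force: 39.8
```

Call:
play_rows([
  {"travel": [0, 0, 0], "dr": [0, 0, 0]},
  {"travel": [0, 0, 0], "dr": [0, 0, 0]},
  {"travel": [0, 0, 0], "dr": [0, 0, 0]},
  {"travel": [0, 0, 0], "dr": [0, 0, 0]},
  {"travel": [0, 0, 0], "dr": [0, 0, 0]},
  {"travel": [0, 0, 0], "dr": [0, 0, 0]},
  {"travel": [0, 0, 0], "dr": [0, 0, 0]},
  {"travel": [0, 0, 0], "dr": [0, 0, 0]},
], hand=1)

```text
clock: 32.5
eef_pos: [0.5555, 0.1379, 0.0422]
tcp_rot: [180.0, 0.0, 176.3]
ft_force: [0.5, 0.9, 0.4]
finger_gap: 0.999
grip_force: 0.0
```

Call:
play_rows([
  {"travel": [0, 0, -0.1], "dr": [0, 0, 0]},
  {"travel": [0, 0, -0.2], "dr": [0, 0, 0]},
  {"travel": [0, 0, -0.3], "dr": [0, 0, 0]},
  {"travel": [0, 0, -0.4], "dr": [0, 0, 0]},
  {"travel": [0, 0, -0.5], "dr": [0, 0, 0]},
  {"travel": [0, 0, -0.65], "dr": [0, 0, 0]},
  {"travel": [0, 0, -0.8], "dr": [0, 0, 0]},
  {"travel": [0, 0, -1.0], "dr": [0, 0, 0]},
])

```text
clock: 33.5
eef_pos: [0.555, 0.1378, 0.1932]
tcp_rot: [-180.0, -0.0, 176.3]
ft_force: [-0.1, -0.2, -0.7]
finger_gap: 1.004
grip_force: 0.0
```

```bash
python3 look.py v9; python3 -c "
from h import *
T=tool()
camera('wrist')
for n in ('straightedge','bay_mouth'):
  for d in landmark_of(n,'wrist')[:2]: print(n,d['conf'],bay(wray(T,d['uv'],0)))
print(search_frame('straightedge','wrist')[:1])
camera('side')
for n in ('wheel_a','bay_mouth','straightedge'):
  for d in landmark_of(n,'side')[:4]: print(n,round(d['conf'],2),bay(ray('side',d['uv'],0)))
"
```

```text
[-0.108  0.001] 33.5
w wheel 0.96 [405. 128.] [0.079 0.05 ]
w wheel 0.84 [400. 181.] [ 0.083 -0.018]
w wheel 0.75 [442. 155.] [0.131 0.016]
t wheel 0.62 [0.131 0.017]
bottle [-0.256 -0.099]
straightedge 0.59 [-0.109  0.002]
bay_mouth 0.79 [0.011 0.007]
[{'rect': [252.8, 165.8, 21.3, 133.7], 'conf': 0.81}]
wheel_a 0.91 [0.14  0.017]
wheel_a 0.79 [0.076 0.057]
wheel_a 0.66 [ 0.083 -0.02 ]
bay_mouth 0.8 [0.018 0.007]
straightedge 0.9 [-0.752  0.263]
straightedge 0.87 [-0.118  0.01 ]
straightedge 0.73 [-0.557  0.285]
```

```bash
python3 -c "
from station import *
print(hand_in())"
```

```text
the job is handed in; nothing more can be done
None
```

I handed the job in at about 33.5 s of the 72 s; `hand_in` returned no verdict. By the last camera readings all three wheels are in the bay, the rear pair about 65 mm past the mouth line, and the straightedge is released outside, about 120 mm before it. The bottle read unmoved; I didn't re-measure the other bystanders, and nothing in the pictures or force readings suggested contact with them.

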